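# Unload the serving tray in the pantry

## Task

Take apart the pile on the round serving tray and put everything back where it belongs, first the purple pinch bowl, then the blue tea tin, then the two soup cans in either order: the bowl in the empty compartment in front of the pepper grinder, the tin lengthwise in the empty compartment in front of the other blue tin, and each soup can in the empty compartment in front of the can of its own colour. Set each thing down gently, right way up and flat on the floor of its compartment, roughly in the middle. Never drop or tip anything, and do not knock the pepper grinder or the glass cruet.

Things in the scene. Friction and masses are not known exactly. Their poses are not given: they have to be found in the camera images.
- bowl_mid (a point): small round purple silicone pinch bowl (firm), open upward, on top of the pile on the tea tin; 60 mm outer diameter over its straight upper 16 mm (tapering to 48 mm at the foot), 36 mm high, wall 3 mm. This point is its centre, 18 mm above its underside; z up.
- tin_mid (a point): flat rectangular blue tea tin with lid, brass line round it and cream panel on top; 104 mm (x) by 58 mm (y) by 38 mm high, lying across the tops of the two soup cans, its x axis along the line between the cans. This point is its centre, 19 mm above its underside; z up.
- can_red_mid (a point): closed soup can standing upright, red label with a cream band and red lacquered ring-pull lid, 67 mm diameter, 101 mm high; it starts on the round serving tray, 9 mm from the other can and under the tea tin. This point is its centre, 50.5 mm above its underside; z up along the can.
- can_green_mid (a point): closed soup can standing upright, green label with a cream band and green lacquered ring-pull lid, 67 mm diameter, 101 mm high; it starts on the round serving tray, 9 mm from the other can and under the tea tin. This point is its centre, 50.5 mm above its underside; z up along the can.
- season_spot (a point): where the bowl goes: centre of the floor of the empty front compartment (96 by 92 mm inside) of the brown wooden tray whose rear compartment holds the pepper grinder. Fixed tray, 200 by 100 mm, walls 7 mm above its 4 mm floor. The grinder's axis stands about 98 mm behind this point. x points to the rear compartment, y across the tray, z up.
- tea_spot (a point): where the tea tin goes: centre of the floor of the empty front compartment (128 mm long by 92 mm inside) of the dark wooden tray whose rear compartment holds another blue tin. Fixed tray, 258 by 100 mm, walls 7 mm above its 4 mm floor. The tin lies along this x axis, either way round. The other tin (same size) begins about 75 mm behind. x points to the rear compartment, y across the tray, z up.
- red_spot (a point): where the red can goes: centre of the floor of the empty front compartment (92 by 92 mm inside) of the grey tray whose rear compartment holds another red soup can (same size). Fixed tray, 196 by 100 mm, walls 7 mm above its 4 mm floor. That can's axis stands about 96 mm behind this point. x points to the rear compartment, y across the tray, z up.
- green_spot (a point): where the green can goes: centre of the floor of the empty front compartment (92 by 92 mm inside) of the grey tray whose rear compartment holds another green soup can (same size). Fixed tray, 196 by 100 mm, walls 7 mm above its 4 mm floor. That can's axis stands about 96 mm behind this point. x points to the rear compartment, y across the tray, z up.
- grinder_mid (a point): press-button pepper grinder, brushed steel cylinder with a black lower quarter and a black button on top, 52 mm diameter, 190 mm high, standing loose; not to be moved. This point is its centre, 95 mm above its foot.
- cruet_mid (a point): amber glass cruet with a clear glass stopper, 64 mm diameter, 180 mm high, standing loose beyond the pile; not to be moved. This point is on its axis, 90 mm above its foot.
There are look-alikes about, which are no part of the job. Leave any pink or red look-alike of the part that bears tin_mid alone. There is more than one size of the part that bears bowl_mid; the job needs the larger.

How it is judged:
By the outcome, as a careful person would: the job done as asked, in the order asked, and still so for the second after the job is handed in, with the robot touching nothing.
It also fails if it takes over 128 s, if anything falls off the work surface, if the arm or the gripper's body presses on something with over 40 N, if the wrist force passes 120 N, or if a joint passes its speed limit or range.

## Robot

A 6-joint arm with a two-finger parallel gripper is mounted at the origin on the work surface. World frame = base frame: x ahead of the robot, y to its left, z up, the work surface at z = 0. Lengths are in m, angles in degrees, forces in N, time in s.
With the tool pointing down it reaches from about 0.325 to 0.9 m from the base axis. Payload 6.1 kg.
Tool frame: the origin (TCP) lies on the centre line of the jaws, within the pads' length; the fingertips stand 14 mm ahead of it and the grasp point (between the pads) lies 5 mm behind it (ctrl.finger_overhang is the distance from the TCP to the fingertips, in m); z points along the fingers, y is the line along which they close (so a half turn about z gives the same grasp; the last joint's range is limited). The gripper opens to 87 mm and grips with 3 to 60 N. Pads are 19 mm wide; open, the fingers measure 117 mm over their backs; the gripper's body (75 mm by 190 mm) begins 51 mm behind the grasp point.
Start: joints at [67.145, 12.628, 87.462, -0, 79.91, -7.225], TCP at [0.168, 0.602, 0.237] pointing down, gripper open.
Joint ranges: [-170.65, 170.65], [-52.31, 119.04], [5.05, 147.46], [-71.25, 251.25], [11.57, 151.72], [-153.62, 153.62]. Speed limits (degrees/s): [147.25, 147.25, 172.46, 180, 180, 180].

## Interface

Orientations are given as [roll, pitch, yaw] about the fixed x, y, z axes, in that order (R = Rz(yaw) Ry(pitch) Rx(roll)).
In Python, from rig import ctrl gives the robot as it stands.
- The arm moves only by the tool play_rows, never from a script. Its argument "increments" is a list of rows, each a list of 3 entries, a list of its own where there are three numbers: the shift along the tool's x, y, z in m, then the turn, a rotation vector about the tool's x, y, z in rad, then the finger opening in m, from 0 to 0.087. A call has exactly 5 rows; each row shifts and turns the commanded pose from where the row before left it, along the tool's axes as they then stand; what a row does not reach is not made up. A row lasts 1/12 s, in which the tool goes at most 41.7 mm and 7.16 degrees, less where a joint would pass 70% of its speed; a pose out of reach is approached as far as the arm can. A call with a gripper value outside its range is refused whole. The fingers move at their own pace and stop on an object; the grip force is fixed at half the most. Time passes only in rows, so rows that do not move let the fingers close, or fill a call up. It gives the time, the measured TCP pose, the force, the opening and the grip force at its end, in the units of the state.
- ctrl.read_state(): the state, without advancing time (a new reading comes with each control period).
- ctrl.camera(name): name is "side" or "top"; returns the picture (400x640x3 uint8, blue, green, red); there is no depth.
- ctrl.calibration(name): a dict with "fx", "fy", "cx", "cy" (pixels), "distortion" ([k1, k2, p1, p2, k3] as OpenCV has them; the pictures are not rectified), "eye" and "orientation" of the camera in the world. Camera axes: x right, y down, z forward; pixel columns grow to the right and rows downward; lengths in m; the calibration is good to about 2 mm. A picture is of the moment at which its call begins. calibration takes no time and is no camera call.
- ctrl.finish_job(): hands the job in; it is judged then, once.
The state is a dict: "clock": time; "joint_positions": joint angles; "joint_velocities": joint speeds; "joint_efforts": joint torques, N m; "eef_pos": TCP position; "eef_rot": TCP orientation; "force": force on the tool from outside, world axes, zero at the start; "wrist_torque": the same for the moment, N m; "opening": finger opening in m; "grasp_force": force on a finger pad.
Only numpy, scipy, OpenCV 4.12 (cv2) and the standard library are available. Lean on these libraries where they do the work, as an engineer would, in place of code of your own. Each camera call takes 0.05 s, during which the arm holds its last target. There are 200 camera calls.

## Working session

There is one attempt and no reset: what is moved stays moved. The work goes in short steps, Python scripts to look and compute and a tool call to move; the robot and the scene stay as the last step left them, time stands still between calls to the robot, and variables do not carry over. Pictures are saved under pics/ and viewed, at most 14 in all, crops included, and the job is handed in when it is done.

Besides the shell and the picture viewer there is one more tool, called as a command line: name --argument value ..., lists and objects as JSON in quotes. play_rows: Moves the arm, as the interface text tells. Its arguments: {"type":"object","properties":{"increments":{"type":"array","items":{"type":"array"}}},"required":["increments"]}

```bash
ls; mkdir -p pics; python3 - <<'E'
from rig import ctrl
import cv2
for n in("side","top"):
    cv2.imwrite(f"pics/{n}0.png",ctrl.camera(n)); print(ctrl.calibration(n))
print(ctrl.read_state(), ctrl.finger_overhang)
E
```

```text
pics
{'fx': 405.0875008724697, 'fy': 405.0875008724697, 'cx': 325.6522734258003, 'cy': 200.58959028026752, 'distortion': array([-0.06444873,  0.        ,  0.        ,  0.        ,  0.        ]), 'eye': array([-0.03363317, -0.61307737,  0.68384428]), 'orientation': array([-124.38068153,   -1.03793624,  -41.09627658])}
{'fx': 368.46730491446596, 'fy': 368.46730491446596, 'cx': 318.00458660960055, 'cy': 199.860442244433, 'distortion': array([-0.07728199,  0.        ,  0.        ,  0.        ,  0.        ]), 'eye': array([0.35056582, 0.01329868, 1.046198  ]), 'orientation': array([-169.59379453,   -0.24988919,  -90.1124823 ])}
{'clock': 0.1, 'joint_positions': array([ 6.71457480e+01,  1.26737499e+01,  8.75191603e+01, -5.23780585e-04,
        7.99099048e+01, -7.22532321e+00]), 'joint_velocities': array([-0.04054962, -0.04139956, -0.15837397, -0.05805029,  0.10464249,
        0.11896234]), 'joint_efforts': array([ 5.38544700e-04, -4.95938373e+01, -3.88520837e+01,  7.00889085e-02,
        5.14920219e-02, -7.51370635e-05]), 'eef_pos': array([0.16817894, 0.60139101, 0.23551436]), 'eef_rot': array([-1.79897937e+02, -1.24197817e-02,  1.64371152e+02]), 'force': array([ 0.29175548, -0.40849438,  0.3307402 ]), 'wrist_torque': array([ 0.05231908, -0.06967579,  0.06270272]), 'grasp_force': 0.0, 'opening': 0.0867818523576855} 0.014
```

View pics/side0.png

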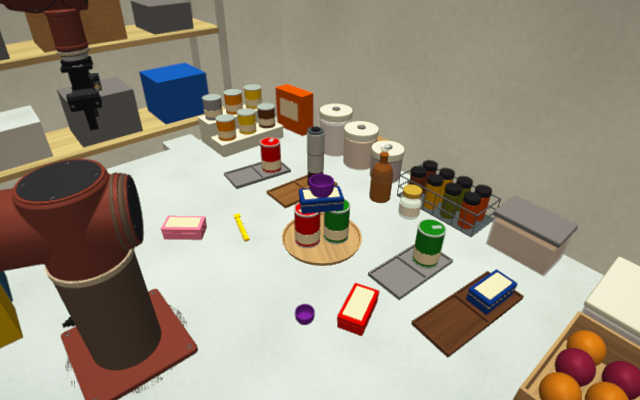

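View pics/top0.png

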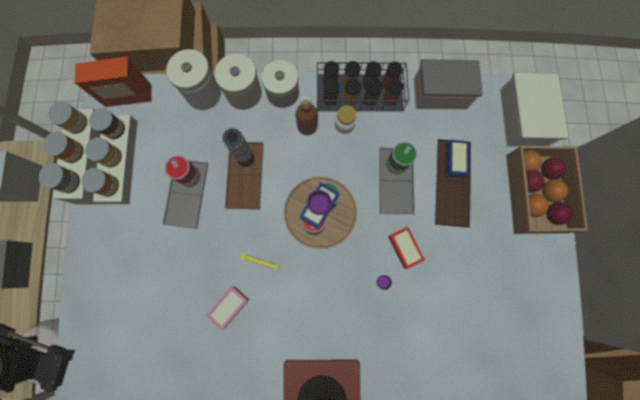

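The pile bowl is at side (321,186) / top (319,202), with a smaller bowl loose at top (384,282). The blue pile tin is at side (321,199). The red tin at top (407,247), the pink tin at (228,307) and the blue tin already in its tray at (458,158) are not the ones to move. I'll confirm with enlarged crops.

```bash
cat > h.py <<'E'
import numpy as np,cv2
from scipy.spatial.transform import Rotation as R
from rig import ctrl
class Cam:
    def __init__(s,n):
        c=ctrl.calibration(n); s.K=np.array([[c['fx'],0,c['cx']],[0,c['fy'],c['cy']],[0,0,1]]); s.d=c['distortion']; s.e=np.array(c['eye'])
        s.R=R.from_euler('xyz',c['orientation'],degrees=True).as_matrix()
    def proj(s,P):
        P=np.atleast_2d(np.array(P,float)); r=s.R.T
        return cv2.projectPoints(P,cv2.Rodrigues(r)[0],-r@s.e,s.K,s.d)[0][:,0]
    def at(s,uv,z):
        p=cv2.undistortPoints(np.array(uv,float).reshape(-1,1,2),s.K,s.d)[:,0]
        D=np.c_[p,np.ones(len(p))]@s.R.T
        return s.e+D*((z-s.e[2])/D[:,2])[:,None]
S,T=Cam('side'),Cam('top')
def crop(img,x0,y0,w,h,k,f):
    c=cv2.resize(img[y0:y0+h,x0:x0+w],None,fx=k,fy=k,interpolation=cv2.INTER_CUBIC)
    st=20
    for x in range((x0//st+1)*st,x0+w,st):
        cv2.line(c,((x-x0)*k,0),((x-x0)*k,6),(0,0,255),1); cv2.putText(c,str(x),((x-x0)*k-10,16),0,.35,(0,0,255))
    for y in range((y0//st+1)*st,y0+h,st):
        cv2.line(c,(0,(y-y0)*k),(6,(y-y0)*k),(0,0,255),1); cv2.putText(c,str(y),(8,(y-y0)*k+4),0,.35,(0,0,255))
    cv2.imwrite(f,c)
E
python3 - <<'E'
import cv2
from h import crop,S
t=cv2.imread('pics/top0.png');s=cv2.imread('pics/side0.png')
crop(t,155,110,200,140,4,'pics/t1.png'); crop(t,330,125,150,120,5,'pics/t2.png'); crop(s,260,165,120,105,5,'pics/s1.png')
E
```

```text
(no output)
```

View pics/t1.png

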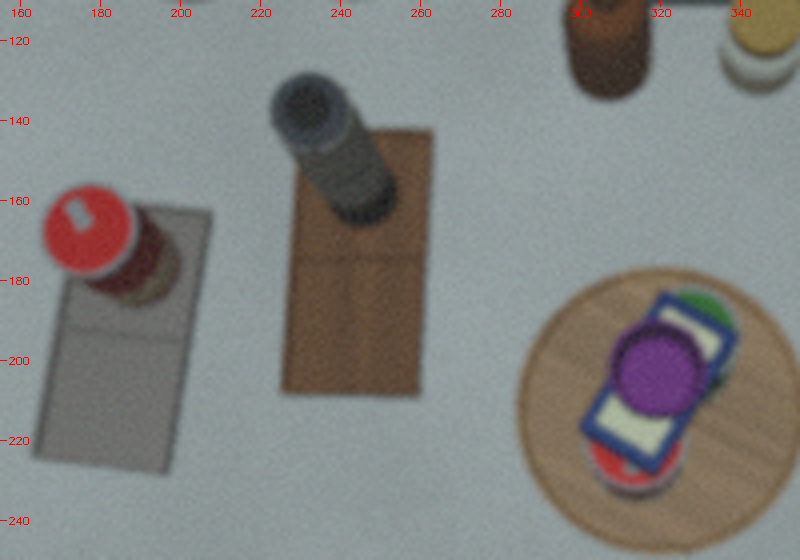

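View pics/t2.png

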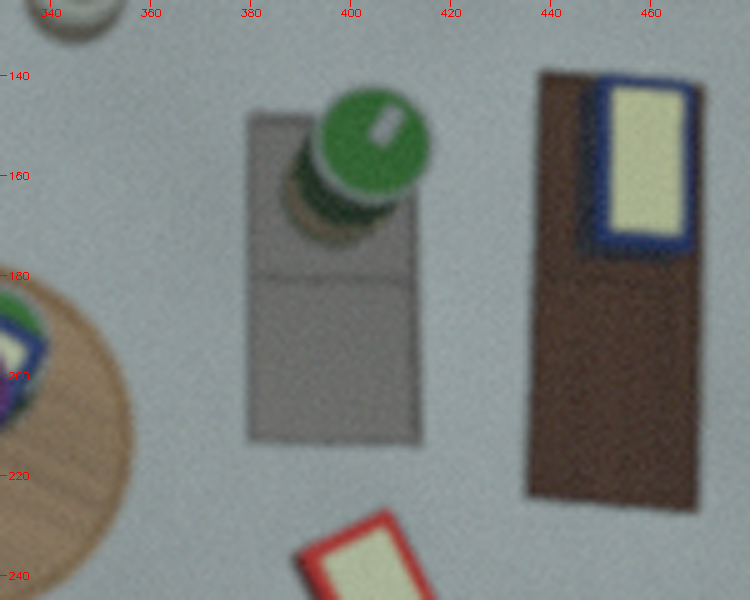

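View pics/s1.png

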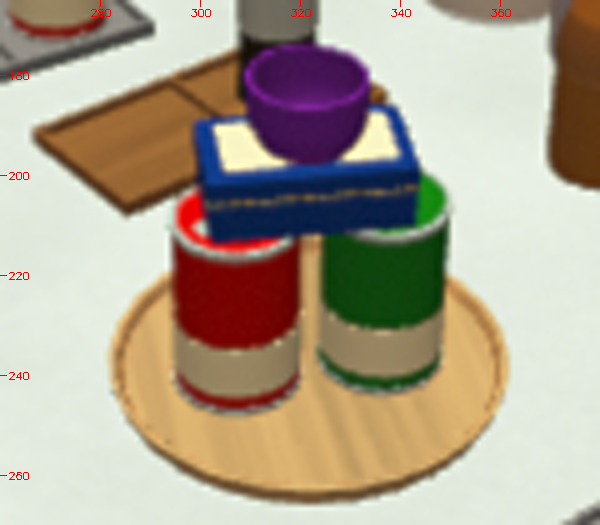

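The crops confirm the larger purple bowl on the blue tin at side (321,186), with the red can at (307,225) and the green can at (336,222). The tray corners read clearly, so I'll fit poses now.

```bash
cat > fit.py <<'E'
from h import *
from scipy.optimize import least_squares as ls
def rz(a): return np.array([[np.cos(a),-np.sin(a)],[np.sin(a),np.cos(a)]])
# trays: FL,FR,RR,RL (front=toward base)
tr={'red':(.196,.046+.004,{0:(163.5,224.5),1:(197,228.5),2:(208,162.5)}),
'season':(.2,.052,{0:(225.5,208),1:(259.5,209),2:(263,142.5)}),
'green':(.196,.05,{0:(379.5,213.5),1:(414,214),3:(380,147.5)}),
'tea':(.258,.068,{0:(435.5,224),1:(469.5,227),2:(470.5,142),3:(438.5,139)})}
for n,(L,f,c) in tr.items():
    C=np.array([[-L/2,.05],[-L/2,-.05],[L/2,-.05],[L/2,.05]])
    def P(p,q): return np.c_[q@rz(p[2]).T+p[:2],np.full(len(q),.011)]
    k=list(c); uv=np.array([c[i] for i in k])
    fun=lambda p:(T.proj(P(p,C[k]))-uv).ravel()
    g=T.at([uv.mean(0)],.011)[0]; r=ls(fun,[g[0],g[1],0])
    s=P(r.x,np.array([[-L/2+f,0]]))[0]
    print(n,'spot',s[:2].round(4),'yaw',np.degrees(r.x[2]).round(2),'res',r.fun.round(1),'side corners',S.proj(P(r.x,C)).round(0).tolist())
# pile tin top corners
l,w,h=.052,.029,.038
uvT=np.array([(320.5,183),(339,192.5),(320,228),(301,217)]) # rearL, rearR, frontR, frontL
uvS=np.array([(299.4,189),(301.4,201.6),(343,198.4),(339,186),(302.4,213),(343,210.4)])
def tin(p):
    q=np.array([[l,w],[l,-w],[-l,-w],[-l,w]])@rz(p[3]).T+p[:2]
    return np.c_[q,np.full(4,p[2]+h)],np.c_[q,np.full(4,p[2])]
def fun(p):
    t,b=tin(p)
    return np.r_[(T.proj(t)-uvT).ravel(),(S.proj(np.r_[t[[3,2,1,0]],b[[2,1]]])-uvS).ravel()]
r=ls(fun,[.45,0,.11,np.radians(-30)],loss='soft_l1');p=r.x;print('tin',p.round(4),np.degrees(p[3]),fun(p).round(1))
z=p[2]+h+.036
a=np.linspace(0,2*np.pi,60)
def rim(b,r=.03): return np.c_[b[0]+r*np.cos(a),b[1]+r*np.sin(a),np.full(60,b[2])]
def fb(b):
    t,s=T.proj(rim(b)),S.proj(rim(b))
    return np.r_[t[:,0].min()-307.3,t[:,0].max()-332,t[:,1].min()-189.5,t[:,1].max()-214.5, s[:,0].min()-308.5,s[:,0].max()-334.2,s[:,1].min()-173.5]
rb=ls(fb,[p[0],p[1],z]);print('bowl rim',rb.x.round(4),'expected z',z.round(4),rb.fun.round(1))
for n,g,L,Rr,B in(('red',-.038,294.8,320,247.5),('green',.038,323.5,348.3,243.3)):
    zt=p[2]-.101
    def fc(c):
        s=S.proj(rim((c[0],c[1],zt),.0335)); return [s[:,0].min()-L,s[:,0].max()-Rr,s[:,1].max()-B]
    rc=ls(fc,p[:2]);print(n,rc.x.round(4),'exp',(p[:2]+rz(p[3])@[g,0]).round(4),rc.fun.round(1))
E
python3 fit.py
```

```text
red spot [0.5134 0.3957] yaw -6.24 res [-0.3  0.2  0.2  0.1  0.1 -0.3] side corners [[223.0, 173.0], [236.0, 187.0], [291.0, 170.0], [276.0, 157.0]]
season spot [0.5673 0.223 ] yaw -1.24 res [-0.5  0.3  0.3  0.1  0.2 -0.4] side corners [[266.0, 191.0], [285.0, 206.0], [337.0, 183.0], [317.0, 171.0]]
green spot [ 0.5499 -0.2183] yaw -2.21 res [-0.1 -0.3  0.3  0.4 -0.2 -0.1] side corners [[367.0, 272.0], [399.0, 297.0], [453.0, 260.0], [422.0, 239.0]]
tea spot [ 0.5325 -0.3821] yaw -5.43 res [-0.1  0.3  0.1  0.4  0.4 -0.2 -0.4 -0.5] side corners [[412.0, 321.0], [449.0, 354.0], [524.0, 296.0], [487.0, 270.0]]
tin [ 0.5033  0.0044  0.1073 -0.5234] -29.98984598625634 [-0.3 -1.5  1.3  0.3 -0.4  0.9 -1.8  0.2 -1.3 -0.2  0.1  0.4  1.8 -0.5
  0.4 -0.9 -0.7  2.1  1.1  0.4]
bowl rim [0.5042 0.0053 0.1822] expected z 0.1813 [-0.2  0.3  0.1 -0.1  0.2 -0.2  0. ]
red [0.4738 0.0222] exp [0.4703 0.0234] [-0.3  0.3 -0. ]
green [ 0.5417 -0.0132] exp [ 0.5362 -0.0146] [-0.3  0.3 -0. ]
```

play_rows --increments '[[[0, 0, -0.004], [0, 0, -0.05], 0.087], [[0, 0, -0.004], [0, 0, -0.05], 0.087], [[0, 0, -0.004], [0, 0, -0.05], 0.087], [[0, 0, -0.004], [0, 0, -0.05], 0.087], [[0, 0, -0.004], [0, 0, -0.05], 0.087]]'

```text
clock: 0.52
eef_pos: [0.1682, 0.6016, 0.256]
eef_rot: [-179.9, -0.0, 178.8]
force: [0.4, 0.3, 0.2]
opening: 0.0873
grasp_force: 0.0
```

play_rows --increments '[[[-0.0174, -0.0295, 0], [0, 0, 0], 0.087], [[-0.0174, -0.0295, 0], [0, 0, 0], 0.087], [[-0.0174, -0.0295, 0], [0, 0, 0], 0.087], [[-0.0174, -0.0295, 0], [0, 0, 0], 0.087], [[-0.0174, -0.0295, 0], [0, 0, 0], 0.087]]'

```text
clock: 0.93
eef_pos: [0.2522, 0.4508, 0.2559]
eef_rot: [-180.0, -0.0, 178.7]
force: [0.1, -0.6, 0.6]
opening: 0.0869
grasp_force: 0.0
```

play_rows --increments '[[[-0.0174, -0.0295, 0], [0, 0, 0], 0.087], [[-0.0174, -0.0295, 0], [0, 0, 0], 0.087], [[-0.0174, -0.0295, 0], [0, 0, 0], 0.087], [[-0.0174, -0.0295, 0], [0, 0, 0], 0.087], [[-0.0174, -0.0295, 0], [0, 0, 0], 0.087]]'

```text
clock: 1.35
eef_pos: [0.3358, 0.3014, 0.2562]
eef_rot: [-180.0, -0.0, 178.7]
force: [0.5, -0.4, -0.2]
opening: 0.087
grasp_force: 0.0
```

play_rows --increments '[[[-0.0174, -0.0295, 0], [0, 0, 0], 0.087], [[-0.0174, -0.0295, 0], [0, 0, 0], 0.087], [[-0.0174, -0.0295, 0], [0, 0, 0], 0.087], [[-0.0174, -0.0295, 0], [0, 0, 0], 0.087], [[-0.0174, -0.0295, 0], [0, 0, 0], 0.087]]'

```text
clock: 1.77
eef_pos: [0.4195, 0.1519, 0.2563]
eef_rot: [180.0, -0.0, 178.7]
force: [0.3, 0.7, -0.5]
opening: 0.0869
grasp_force: 0.0
```

play_rows --increments '[[[-0.0174, -0.0295, 0], [0, 0, 0], 0.087], [[-0.0174, -0.0295, 0], [0, 0, 0], 0.087], [[-0.0174, -0.0295, 0], [0, 0, 0], 0.087], [[-0.0174, -0.0295, 0], [0, 0, 0], 0.087], [[-0.0174, -0.0295, 0], [0, 0, 0], 0.087]]'

```text
clock: 2.18
eef_pos: [0.5031, 0.0024, 0.2562]
eef_rot: [180.0, -0.0, 178.7]
force: [0.4, 1.4, 0.8]
opening: 0.0873
grasp_force: 0.0
```

play_rows --increments '[[[0, 0, 0], [0, 0, 0], 0.087], [[0, 0, 0], [0, 0, 0], 0.087], [[0, 0, 0], [0, 0, 0], 0.087], [[0, 0, 0], [0, 0, 0], 0.087], [[0, 0, 0], [0, 0, 0], 0.087]]'

```text
clock: 2.6
eef_pos: [0.5024, 0.0052, 0.2565]
eef_rot: [180.0, -0.0, 178.8]
force: [0.3, -0.0, -0.2]
opening: 0.087
grasp_force: 0.0
```

play_rows --increments '[[[-0.0003, 0, 0.01], [0, 0, 0], 0.087], [[-0.0003, 0, 0.01], [0, 0, 0], 0.087], [[-0.0003, 0, 0.01], [0, 0, 0], 0.087], [[-0.0003, 0, 0.01], [0, 0, 0], 0.087], [[-0.0003, 0, 0.01], [0, 0, 0], 0.087]]'

```text
clock: 3.02
eef_pos: [0.5039, 0.0044, 0.2049]
eef_rot: [180.0, -0.1, 178.7]
force: [-0.6, -0.2, -0.0]
opening: 0.0871
grasp_force: 0.0
```

play_rows --increments '[[[0, 0, 0.007], [0, 0, 0], 0.087], [[0, 0, 0.007], [0, 0, 0], 0.087], [[0, 0, 0.007], [0, 0, 0], 0.087], [[0, 0, 0.007], [0, 0, 0], 0.087], [[0, 0, 0.007], [0, 0, 0], 0.087]]'

```text
clock: 3.43
eef_pos: [0.5045, 0.004, 0.171]
eef_rot: [-180.0, 0.0, 178.7]
force: [0.0, -0.6, 0.1]
opening: 0.0873
grasp_force: 0.0
```

```bash
python3 - <<'E'
from h import *
i=ctrl.camera('side'); crop(i,255,120,140,110,5,'pics/s2.png'); print(ctrl.read_state()['eef_pos'])
E
```

```text
[0.50357499 0.0041194  0.16947887]
```

View pics/s2.png

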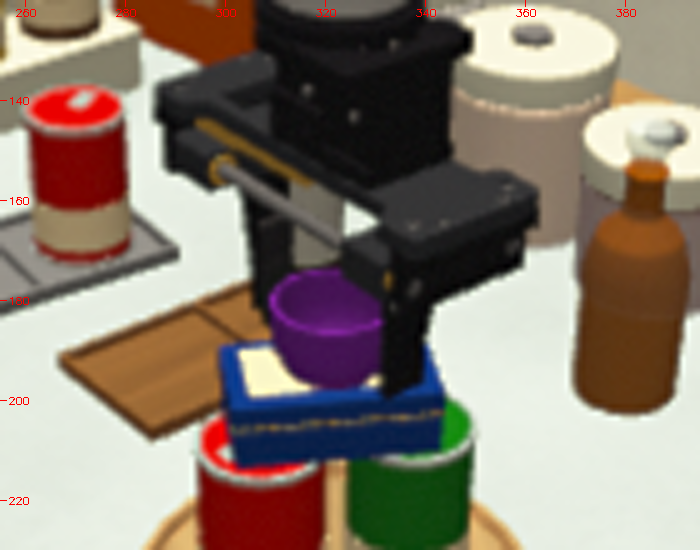

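The bowl sits between the fingers at side (321,186), with the tips above the tin. I'll close and lift.

play_rows --increments '[[[0, 0, 0], [0, 0, 0], 0.07], [[0, 0, 0], [0, 0, 0], 0.065], [[0, 0, 0], [0, 0, 0], 0.06], [[0, 0, 0], [0, 0, 0], 0.055], [[0, 0, 0], [0, 0, 0], 0.05]]'

```text
clock: 3.9
eef_pos: [0.5047, 0.0041, 0.172]
eef_rot: [-180.0, 0.1, 178.7]
force: [-0.8, 0.2, 0.2]
opening: 0.0613
grasp_force: 0.3
```

play_rows --increments '[[[0, 0, 0], [0, 0, 0], 0.05], [[0, 0, 0], [0, 0, 0], 0.05], [[0, 0, 0], [0, 0, 0], 0.05], [[0, 0, 0], [0, 0, 0], 0.05], [[0, 0, 0], [0, 0, 0], 0.05]]'

```text
clock: 4.32
eef_pos: [0.5047, 0.0041, 0.1721]
eef_rot: [180.0, 0.0, 178.7]
force: [-0.8, 0.6, 4.4]
opening: 0.0592
grasp_force: 29.9
```

play_rows --increments '[[[0, 0, -0.004], [0, 0, 0], 0.05], [[0, 0, -0.004], [0, 0, 0], 0.05], [[0, 0, -0.008], [0, 0, 0], 0.05], [[0, 0, -0.012], [0, 0, 0], 0.05], [[0, 0, -0.012], [0, 0, 0], 0.05]]'

```text
clock: 4.73
eef_pos: [0.5042, 0.004, 0.2125]
eef_rot: [-180.0, -0.0, 178.7]
force: [1.0, -0.0, -0.5]
opening: 0.0591
grasp_force: 30.0
```

play_rows --increments '[[[0, 0, -0.01], [0, 0, 0], 0.05], [[0, 0, -0.01], [0, 0, 0], 0.05], [[0, 0, -0.01], [0, 0, 0], 0.05], [[0, 0, -0.005], [0, 0, 0], 0.05], [[0, 0, 0], [0, 0, 0], 0.05]]'

```text
clock: 5.15
eef_pos: [0.5052, 0.0039, 0.2485]
eef_rot: [-180.0, 0.2, 178.7]
force: [0.3, 1.8, -0.1]
opening: 0.0591
grasp_force: 30.0
```

play_rows --increments '[[[-0.0057, 0.022, 0], [0, 0, 0], 0.05], [[-0.0057, 0.022, 0], [0, 0, 0], 0.05], [[-0.0057, 0.022, 0], [0, 0, 0], 0.05], [[-0.0057, 0.022, 0], [0, 0, 0], 0.05], [[-0.0057, 0.022, 0], [0, 0, 0], 0.05]]'

```text
clock: 5.57
eef_pos: [0.5352, 0.1143, 0.2458]
eef_rot: [-180.0, -0.1, 178.7]
force: [1.2, 0.3, -0.4]
opening: 0.059
grasp_force: 30.0
```

play_rows --increments '[[[-0.0057, 0.022, 0], [0, 0, 0], 0.05], [[-0.0057, 0.022, 0], [0, 0, 0], 0.05], [[-0.0057, 0.022, 0], [0, 0, 0], 0.05], [[-0.0057, 0.022, 0], [0, 0, 0], 0.05], [[-0.0057, 0.022, 0], [0, 0, 0], 0.05]]'

```text
clock: 5.98
eef_pos: [0.5661, 0.2238, 0.2456]
eef_rot: [-180.0, -0.1, 178.7]
force: [-0.1, 0.2, 0.2]
opening: 0.0594
grasp_force: 30.0
```

play_rows --increments '[[[0, 0, 0.02], [0, 0, 0], 0.05], [[0, 0, 0.02], [0, 0, 0], 0.05], [[0, 0, 0.02], [0, 0, 0], 0.05], [[0, 0, 0.02], [0, 0, 0], 0.05], [[0, 0, 0.02], [0, 0, 0], 0.05]]'

```text
clock: 6.4
eef_pos: [0.5657, 0.2227, 0.1447]
eef_rot: [-180.0, -0.1, 178.7]
force: [-0.5, 0.8, -1.8]
opening: 0.059
grasp_force: 30.0
```

play_rows --increments '[[[0, 0, 0.02], [0, 0, 0], 0.05], [[0, 0, 0.015], [0, 0, 0], 0.05], [[0, 0, 0.015], [0, 0, 0], 0.05], [[0, 0, 0.01], [0, 0, 0], 0.05], [[0, 0, 0], [0, 0, 0], 0.05]]'

```text
clock: 6.82
eef_pos: [0.5641, 0.2221, 0.0831]
eef_rot: [-179.9, -0.3, 178.7]
force: [-1.9, 0.1, -0.4]
opening: 0.0591
grasp_force: 30.0
```

```bash
python3 - <<'E'
from h import *
i=ctrl.camera('side'); crop(i,250,130,110,90,6,'pics/s3.png'); print(ctrl.read_state()['eef_pos'])
E
```

```text
[0.56504672 0.22236297 0.08481339]
```

View pics/s3.png

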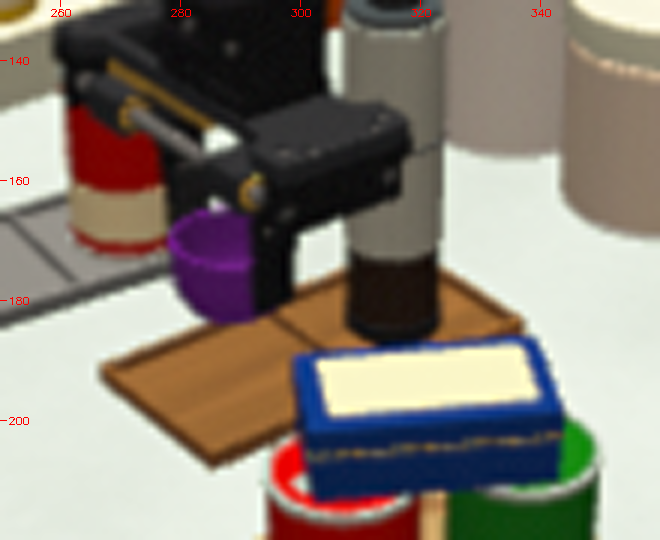

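The bowl is held level at (286,175), clear of the grinder at (315,165). I'll lower it in.

play_rows --increments '[[[-0.0005, 0, 0.01], [0, 0, 0], 0.05], [[-0.0005, 0, 0.01], [0, 0, 0], 0.05], [[-0.0005, 0, 0.01], [0, 0, 0], 0.05], [[-0.0005, 0, 0.01], [0, 0, 0], 0.05], [[0, 0, 0.007], [0, 0, 0], 0.05]]'

```text
clock: 7.28
eef_pos: [0.5678, 0.2225, 0.0379]
eef_rot: [-180.0, -0.1, 178.7]
force: [-0.2, 0.1, -0.8]
opening: 0.059
grasp_force: 30.0
```

play_rows --increments '[[[0, 0, 0.001], [0, 0, 0], 0.05], [[0, 0, 0.001], [0, 0, 0], 0.05], [[0, 0, 0.001], [0, 0, 0], 0.05], [[0, 0, 0.001], [0, 0, 0], 0.05], [[0, 0, 0], [0, 0, 0], 0.05]]'

```text
clock: 7.7
eef_pos: [0.5687, 0.2228, 0.0359]
eef_rot: [180.0, 0.0, 178.7]
force: [-0.3, -0.5, -0.7]
opening: 0.0591
grasp_force: 30.0
```

play_rows --increments '[[[0, 0, 0.001], [0, 0, 0], 0.05], [[0, 0, 0.001], [0, 0, 0], 0.05], [[0, 0, 0.001], [0, 0, 0], 0.05], [[0, 0, 0], [0, 0, 0], 0.05], [[0, 0, 0], [0, 0, 0], 0.05]]'

```text
clock: 8.12
eef_pos: [0.5683, 0.2227, 0.0325]
eef_rot: [-180.0, -0.0, 178.7]
force: [-0.9, -0.6, -0.6]
opening: 0.0586
grasp_force: 30.0
```

play_rows --increments '[[[0, 0, 0.0005], [0, 0, 0], 0.05], [[0, 0, 0.0005], [0, 0, 0], 0.05], [[0, 0, 0.0005], [0, 0, 0], 0.05], [[0, 0, 0], [0, 0, 0], 0.05], [[0, 0, 0], [0, 0, 0], 0.05]]'

```text
clock: 8.53
eef_pos: [0.5684, 0.2227, 0.0311]
eef_rot: [180.0, 0.0, 178.7]
force: [-0.6, 0.2, -0.4]
opening: 0.0595
grasp_force: 30.0
```

play_rows --increments '[[[0, 0, 0.0005], [0, 0, 0], 0.05], [[0, 0, 0.0005], [0, 0, 0], 0.05], [[0, 0, 0], [0, 0, 0], 0.05], [[0, 0, 0], [0, 0, 0], 0.05], [[0, 0, 0], [0, 0, 0], 0.05]]'

```text
clock: 8.95
eef_pos: [0.5684, 0.2227, 0.0311]
eef_rot: [-180.0, -0.0, 178.7]
force: [-3.0, -1.5, 7.6]
opening: 0.0592
grasp_force: 29.9
```

play_rows --increments '[[[0, 0, 0.0005], [0, 0, 0], 0.05], [[0, 0, 0.0005], [0, 0, 0], 0.05], [[0, 0, 0], [0, 0, 0], 0.05], [[0, 0, 0], [0, 0, 0], 0.05], [[0, 0, 0], [0, 0, 0], 0.05]]'

```text
clock: 9.37
eef_pos: [0.5685, 0.2227, 0.031]
eef_rot: [-180.0, -0.0, 178.7]
force: [-7.4, -2.3, 14.4]
opening: 0.059
grasp_force: 29.8
```

play_rows --increments '[[[0, 0, -0.001], [0, 0, 0], 0.062], [[0, 0, 0], [0, 0, 0], 0.065], [[0, 0, 0], [0, 0, 0], 0.068], [[0, 0, 0], [0, 0, 0], 0.072], [[0, 0, 0], [0, 0, 0], 0.072]]'

```text
clock: 9.78
eef_pos: [0.5682, 0.2226, 0.0297]
eef_rot: [-180.0, -0.0, 178.7]
force: [-0.5, 0.2, -0.7]
opening: 0.0703
grasp_force: 0.0
```

play_rows --increments '[[[0, 0, -0.005], [0, 0, 0], 0.072], [[0, 0, -0.01], [0, 0, 0], 0.072], [[0, 0, -0.02], [0, 0, 0], 0.072], [[0, 0, -0.025], [0, 0, 0], 0.072], [[0, 0, -0.03], [0, 0, 0], 0.072]]'

```text
clock: 10.2
eef_pos: [0.5673, 0.2224, 0.1203]
eef_rot: [-180.0, -0.1, 178.7]
force: [-0.4, -0.3, 0.3]
opening: 0.0719
grasp_force: 0.0
```

play_rows --increments '[[[0, 0, -0.03], [0, 0, 0], 0.087], [[0, 0, -0.03], [0, 0, 0], 0.087], [[0, 0, -0.03], [0, 0, 0], 0.087], [[0, 0, -0.02], [0, 0, 0], 0.087], [[0, 0, 0], [0, 0, 0], 0.087]]'

```text
clock: 10.62
eef_pos: [0.5714, 0.2235, 0.2377]
eef_rot: [179.8, 0.6, 178.7]
force: [1.0, 0.5, -0.0]
opening: 0.0864
grasp_force: 0.0
```

```bash
python3 - <<'E'
from h import *
i=ctrl.camera('side');j=ctrl.camera('top'); cv2.imwrite('pics/side4.png',i);cv2.imwrite('pics/top4.png',j)
crop(i,255,150,100,110,5,'pics/a.png');crop(j,280,170,80,110,5,'pics/b.png')
a=np.hstack([cv2.imread('pics/a.png'),np.zeros((550,0,3),np.uint8)]);b=cv2.imread('pics/b.png')[:, :300] if 0 else cv2.imread('pics/b.png')
c=np.hstack([a,b]);c=cv2.resize(c,None,fx=.88,fy=.88);cv2.imwrite('pics/c4.png',c); print(c.shape,ctrl.read_state()['eef_pos'])
E
```

```text
(484, 792, 3) [0.56905401 0.22286314 0.23208748]
```

View pics/c4.png

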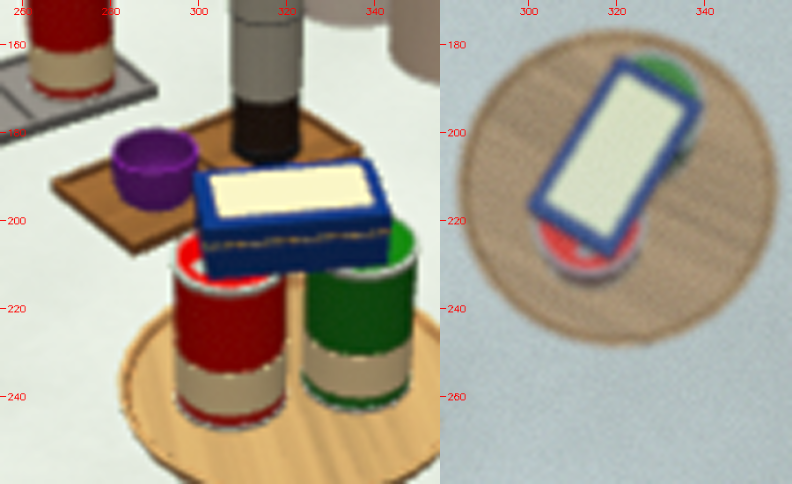

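The bowl sits upright in its compartment at (290,187). I'll refit the tin with its corners now unobstructed.

```bash
sed -i 's/^uvT=.*/uvT=np.array([(321.1,183.4),(339.1,193),(318.9,228.2),(300.5,217.3)])/; s/^uvS=.*/uvS=np.array([(298.9,189.3),(300.7,202.7),(343.9,198.2),(339.8,185.9),(301.6,213),(343.2,209.8)])/' fit.py; python3 fit.py|tail -5; python3 - <<'E'
from h import *
g=T.at([(319.9,205.5)],.145)[0];print('top-only',g)
q=T.at([(321.1,183.4),(339.1,193),(318.9,228.2),(300.5,217.3)],.145)[:,:2]
e=(q[0]+q[1]-q[2]-q[3])/2;print(np.linalg.norm(e),np.degrees(np.arctan2(e[1],e[0])))
q=S.at([(298.9,189.3),(300.7,202.7),(343.9,198.2),(339.8,185.9)],.145)[:,:2]
e=(q[2]+q[3]-q[1]-q[0])/2;print('side',q.mean(0),np.linalg.norm(e),np.degrees(np.arctan2(e[1],e[0])))
E
```

```text
tin [ 0.5028  0.0046  0.1069 -0.5383] -30.840220961519567 [-0.7 -1.7  1.3  0.3  0.3  0.9 -1.6 -0.2 -0.9 -0.5  0.4 -0.7  0.6  0.1
 -0.3 -0.5 -0.3  2.1  0.6  1.4]
bowl rim [0.5042 0.0053 0.1822] expected z 0.1809 [-0.2  0.3  0.1 -0.1  0.2 -0.2  0. ]
red [0.4741 0.0226] exp [0.4702 0.0241] [-0.3  0.3 -0. ]
green [ 0.5421 -0.0129] exp [ 0.5354 -0.0149] [-0.3  0.3 -0. ]
top-only [0.5018364  0.00437078 0.145     ]
0.10063718045434922 -30.361440174636925
side [0.5016962  0.00298408] 0.10322123317943892 -29.937343885312917
```

play_rows --increments '[[[0, 0, 0], [0, 0, 0.1], 0.087], [[0, 0, 0], [0, 0, 0.1], 0.087], [[0, 0, 0], [0, 0, 0.1], 0.087], [[0, 0, 0], [0, 0, 0.1], 0.087], [[0, 0, 0], [0, 0, 0.1], 0.087]]'

```text
clock: 11.13
eef_pos: [0.5672, 0.2223, 0.228]
eef_rot: [-179.9, -0.1, 149.8]
force: [-0.4, -0.2, 0.3]
opening: 0.087
grasp_force: 0.0
```

play_rows --increments '[[[-0.0052, -0.0222, 0], [0, 0, 0], 0.087], [[-0.0052, -0.0222, 0], [0, 0, 0], 0.087], [[-0.0052, -0.0222, 0], [0, 0, 0], 0.087], [[-0.0052, -0.0222, 0], [0, 0, 0], 0.087], [[-0.0052, -0.0222, 0], [0, 0, 0], 0.087]]'

```text
clock: 11.55
eef_pos: [0.5339, 0.1126, 0.2281]
eef_rot: [-179.9, -0.2, 150.1]
force: [-0.3, -0.8, -0.6]
opening: 0.0871
grasp_force: 0.0
```

play_rows --increments '[[[-0.0052, -0.0222, 0], [0, 0, 0], 0.087], [[-0.0052, -0.0222, 0], [0, 0, 0], 0.087], [[-0.0052, -0.0222, 0], [0, 0, 0], 0.087], [[-0.0052, -0.0222, 0], [0, 0, 0], 0.087], [[-0.0052, -0.0222, 0], [0, 0, 0], 0.087]]'

```text
clock: 11.97
eef_pos: [0.501, 0.0035, 0.2283]
eef_rot: [-179.9, -0.2, 150.1]
force: [0.5, -0.2, 0.7]
opening: 0.0874
grasp_force: 0.0
```

play_rows --increments '[[[0, 0, 0.01], [0, 0, 0], 0.087], [[0, 0, 0.01], [0, 0, 0], 0.087], [[0, 0, 0.01], [0, 0, 0], 0.087], [[0, 0, 0.01], [0, 0, 0], 0.087], [[0, 0, 0], [0, 0, 0], 0.087]]'

```text
clock: 12.38
eef_pos: [0.5007, 0.0055, 0.1864]
eef_rot: [-179.9, -0.3, 150.1]
force: [-0.5, -0.0, -1.0]
opening: 0.0869
grasp_force: 0.0
```

play_rows --increments '[[[-0.0005, 0, 0.008], [0, 0, 0], 0.087], [[-0.0005, 0, 0.008], [0, 0, 0], 0.087], [[-0.0005, 0, 0.008], [0, 0, 0], 0.087], [[-0.0005, 0, 0.008], [0, 0, 0], 0.087], [[0, 0, 0.008], [0, 0, 0], 0.087]]'

```text
clock: 12.8
eef_pos: [0.5044, 0.0034, 0.1492]
eef_rot: [180.0, 0.0, 150.1]
force: [0.7, 0.8, 0.6]
opening: 0.087
grasp_force: 0.0
```

play_rows --increments '[[[0, 0, 0.006], [0, 0, 0], 0.087], [[0, 0, 0.005], [0, 0, 0], 0.087], [[0, 0, 0.003], [0, 0, 0], 0.087], [[0, 0, 0], [0, 0, 0], 0.087], [[0, 0, 0], [0, 0, 0], 0.087]]'

```text
clock: 13.22
eef_pos: [0.5043, 0.0033, 0.1361]
eef_rot: [-180.0, -0.0, 150.0]
force: [0.3, -0.3, -0.1]
opening: 0.0871
grasp_force: 0.0
```

```bash
python3 - <<'E'
from h import *
i=ctrl.camera('side'); crop(i,255,120,140,110,5,'pics/s5.png'); s=ctrl.read_state();print(s['eef_pos'],s['eef_rot'])
E
```

```text
[0.50456061 0.00329113 0.13636962] [1.79987950e+02 2.99632567e-02 1.50041915e+02]
```

View pics/s5.png

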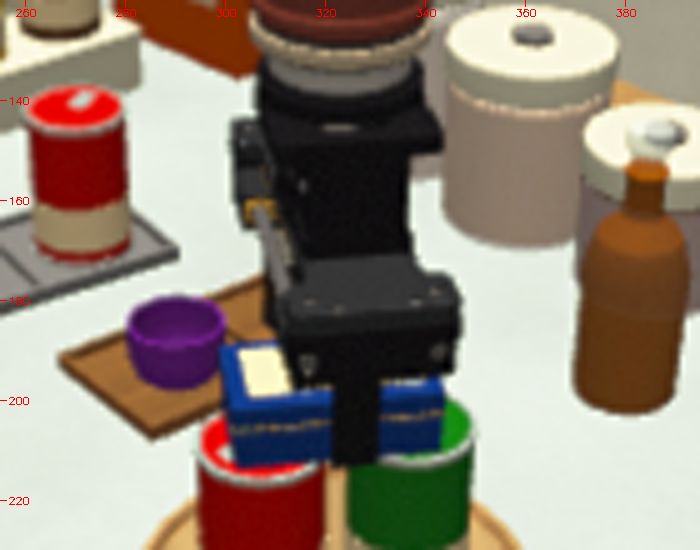

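The near finger is centred on the tin's long side at (326,198). I'll lower 4 mm, close and lift.

play_rows --increments '[[[0, 0, 0.002], [0, 0, 0], 0.087], [[0, 0, 0.002], [0, 0, 0], 0.087], [[0, 0, 0], [0, 0, 0], 0.075], [[0, 0, 0], [0, 0, 0], 0.068], [[0, 0, 0], [0, 0, 0], 0.064]]'

```text
clock: 13.68
eef_pos: [0.5043, 0.0034, 0.1321]
eef_rot: [-180.0, 0.0, 150.0]
force: [-0.1, 0.5, -0.6]
opening: 0.074
grasp_force: 0.0
```

play_rows --increments '[[[0, 0, 0], [0, 0, 0], 0.06], [[0, 0, 0], [0, 0, 0], 0.056], [[0, 0, 0], [0, 0, 0], 0.05], [[0, 0, 0], [0, 0, 0], 0.05], [[0, 0, 0], [0, 0, 0], 0.05]]'

```text
clock: 14.1
eef_pos: [0.5044, 0.0034, 0.1321]
eef_rot: [180.0, 0.0, 150.1]
force: [0.4, -0.6, 0.8]
opening: 0.0576
grasp_force: 29.9
```

play_rows --increments '[[[0, 0, 0], [0, 0, 0], 0.05], [[0, 0, 0], [0, 0, 0], 0.05], [[0, 0, 0], [0, 0, 0], 0.05], [[0, 0, -0.003], [0, 0, 0], 0.05], [[0, 0, -0.003], [0, 0, 0], 0.05]]'

```text
clock: 14.52
eef_pos: [0.5039, 0.0034, 0.1378]
eef_rot: [-180.0, -0.1, 150.0]
force: [0.4, -0.5, -2.2]
opening: 0.0578
grasp_force: 29.9
```

play_rows --increments '[[[0, 0, -0.004], [0, 0, 0], 0.05], [[0, 0, -0.006], [0, 0, 0], 0.05], [[0, 0, -0.01], [0, 0, 0], 0.05], [[0, 0, -0.015], [0, 0, 0], 0.05], [[0, 0, -0.015], [0, 0, 0], 0.05]]'

```text
clock: 14.93
eef_pos: [0.5041, 0.0034, 0.1891]
eef_rot: [-180.0, -0.0, 150.0]
force: [0.7, -0.0, -1.2]
opening: 0.0582
grasp_force: 29.9
```

play_rows --increments '[[[0, 0, -0.006], [0, 0, -0.0856], 0.05], [[0, 0, -0.006], [0, 0, -0.0856], 0.05], [[0, 0, -0.006], [0, 0, -0.0856], 0.05], [[0, 0, -0.006], [0, 0, -0.0856], 0.05], [[0, 0, -0.006], [0, 0, -0.0856], 0.05]]'

```text
clock: 15.35
eef_pos: [0.5045, 0.0033, 0.2194]
eef_rot: [-180.0, 0.1, 174.8]
force: [-0.4, -1.0, -1.6]
opening: 0.0578
grasp_force: 29.9
```

play_rows --increments '[[[-0.0043, -0.0254, 0], [0, 0, 0], 0.05], [[-0.0043, -0.0254, 0], [0, 0, 0], 0.05], [[-0.0043, -0.0254, 0], [0, 0, 0], 0.05], [[-0.0043, -0.0254, 0], [0, 0, 0], 0.05], [[-0.0043, -0.0254, 0], [0, 0, 0], 0.05]]'

```text
clock: 15.77
eef_pos: [0.5139, -0.1263, 0.2193]
eef_rot: [-180.0, 0.1, 174.6]
force: [-0.9, 0.8, -1.9]
opening: 0.0578
grasp_force: 29.9
```

play_rows --increments '[[[-0.0043, -0.0254, 0], [0, 0, 0], 0.05], [[-0.0043, -0.0254, 0], [0, 0, 0], 0.05], [[-0.0043, -0.0254, 0], [0, 0, 0], 0.05], [[-0.0043, -0.0254, 0], [0, 0, 0], 0.05], [[-0.0043, -0.0254, 0], [0, 0, 0], 0.05]]'

```text
clock: 16.18
eef_pos: [0.5232, -0.255, 0.2191]
eef_rot: [-180.0, 0.0, 174.6]
force: [-0.3, 0.3, -0.9]
opening: 0.0582
grasp_force: 29.9
```

play_rows --increments '[[[-0.0043, -0.0254, 0], [0, 0, 0], 0.05], [[-0.0043, -0.0254, 0], [0, 0, 0], 0.05], [[-0.0043, -0.0254, 0], [0, 0, 0], 0.05], [[-0.0043, -0.0254, 0], [0, 0, 0], 0.05], [[-0.0043, -0.0254, 0], [0, 0, 0], 0.05]]'

```text
clock: 16.6
eef_pos: [0.5325, -0.3834, 0.2191]
eef_rot: [-180.0, 0.0, 174.6]
force: [0.0, 0.8, -1.1]
opening: 0.0576
grasp_force: 29.9
```

play_rows --increments '[[[0, 0, 0.02], [0, 0, 0], 0.05], [[0, 0, 0.03], [0, 0, 0], 0.05], [[0, 0, 0.03], [0, 0, 0], 0.05], [[0, 0, 0.03], [0, 0, 0], 0.05], [[0, 0, 0.02], [0, 0, 0], 0.05]]'

```text
clock: 17.02
eef_pos: [0.5314, -0.3813, 0.0856]
eef_rot: [179.9, -0.1, 174.6]
force: [0.0, 0.2, -1.7]
opening: 0.0578
grasp_force: 29.9
```

play_rows --increments '[[[0, 0, 0.01], [0, 0, 0], 0.05], [[0, 0, 0.005], [0, 0, 0], 0.05], [[0, 0, 0], [0, 0, 0], 0.05], [[0, 0, 0], [0, 0, 0], 0.05], [[0, 0, 0], [0, 0, 0], 0.05]]'

```text
clock: 17.43
eef_pos: [0.5336, -0.3831, 0.0754]
eef_rot: [-179.9, 0.2, 174.6]
force: [1.1, 0.6, -1.9]
opening: 0.058
grasp_force: 29.9
```

```bash
python3 - <<'E'
from h import *
i=ctrl.camera('side'); crop(i,390,190,150,175,3,'pics/a.png');j=ctrl.camera('top');crop(j,370,120,120,175,3,'pics/b.png');cv2.imwrite('pics/c6.png',np.hstack([cv2.imread('pics/a.png'),cv2.imread('pics/b.png')[:, :345]])); s=ctrl.read_state();print(s['eef_pos'],s['eef_rot'])
E
```

```text
[ 0.53342245 -0.38289813  0.07507686] [-1.79890976e+02  1.43112696e-01  1.74572206e+02]
```

View pics/c6.png

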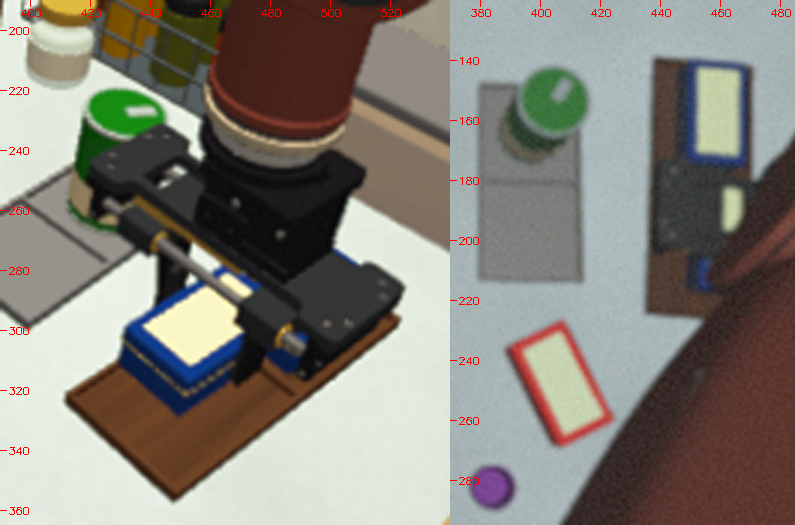

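The tin is level over the front compartment, at side (442,320), and clear of the other tin. I'll lower it.

play_rows --increments '[[[0, 0, 0.01], [0, 0, 0], 0.05], [[0, 0, 0.01], [0, 0, 0], 0.05], [[0, 0, 0.01], [0, 0, 0], 0.05], [[0, 0, 0.007], [0, 0, 0], 0.05], [[0, 0, 0.003], [0, 0, 0], 0.05]]'

```text
clock: 17.95
eef_pos: [0.5312, -0.3809, 0.0303]
eef_rot: [179.9, -0.2, 174.6]
force: [0.4, 0.6, -1.6]
opening: 0.0577
grasp_force: 29.9
```

play_rows --increments '[[[0, 0, 0.001], [0, 0, 0], 0.05], [[0, 0, 0.001], [0, 0, 0], 0.05], [[0, 0, 0], [0, 0, 0], 0.05], [[0, 0, 0], [0, 0, 0], 0.05], [[0, 0, 0], [0, 0, 0], 0.05]]'

```text
clock: 18.37
eef_pos: [0.5328, -0.3824, 0.0317]
eef_rot: [-180.0, 0.0, 174.6]
force: [-0.6, -0.1, -0.4]
opening: 0.0578
grasp_force: 29.9
```

play_rows --increments '[[[0, 0, 0.0005], [0, 0, 0], 0.05], [[0, 0, 0.0005], [0, 0, 0], 0.05], [[0, 0, 0.0005], [0, 0, 0], 0.05], [[0, 0, 0], [0, 0, 0], 0.05], [[0, 0, 0], [0, 0, 0], 0.05]]'

```text
clock: 18.78
eef_pos: [0.5324, -0.382, 0.0295]
eef_rot: [180.0, -0.0, 174.6]
force: [0.6, 0.4, -0.6]
opening: 0.0576
grasp_force: 29.9
```

play_rows --increments '[[[0, 0, 0.0005], [0, 0, 0], 0.05], [[0, 0, 0.0005], [0, 0, 0], 0.05], [[0, 0, 0], [0, 0, 0], 0.05], [[0, 0, 0], [0, 0, 0], 0.05], [[0, 0, 0], [0, 0, 0], 0.05]]'

```text
clock: 19.2
eef_pos: [0.5325, -0.3821, 0.0291]
eef_rot: [-180.0, 0.0, 174.6]
force: [-2.5, 2.0, 5.5]
opening: 0.0579
grasp_force: 29.9
```

play_rows --increments '[[[0, 0, 0.0003], [0, 0, 0], 0.05], [[0, 0, 0], [0, 0, 0], 0.06], [[0, 0, 0], [0, 0, 0], 0.064], [[0, 0, 0], [0, 0, 0], 0.07], [[0, 0, 0], [0, 0, 0], 0.07]]'

```text
clock: 19.62
eef_pos: [0.5324, -0.382, 0.0279]
eef_rot: [180.0, -0.0, 174.6]
force: [-0.6, 0.7, 0.0]
opening: 0.0678
grasp_force: 0.0
```

play_rows --increments '[[[0, 0, -0.005], [0, 0, 0], 0.07], [[0, 0, -0.01], [0, 0, 0], 0.07], [[0, 0, -0.02], [0, 0, 0], 0.07], [[0, 0, -0.025], [0, 0, 0], 0.07], [[0, 0, -0.03], [0, 0, 0], 0.07]]'

```text
clock: 20.03
eef_pos: [0.5316, -0.3813, 0.1184]
eef_rot: [179.9, -0.1, 174.6]
force: [0.5, -0.2, -0.3]
opening: 0.07
grasp_force: 0.0
```

play_rows --increments '[[[0, 0, -0.03], [0, 0, 0], 0.087], [[0, 0, -0.03], [0, 0, 0], 0.087], [[0, 0, -0.02], [0, 0, 0], 0.087], [[0, 0, -0.01], [0, 0, 0], 0.087], [[0, 0, 0], [0, 0, 0], 0.087]]'

```text
clock: 20.45
eef_pos: [0.5339, -0.3833, 0.2126]
eef_rot: [-179.8, 0.3, 174.6]
force: [0.1, -0.2, 0.9]
opening: 0.086
grasp_force: 0.0
```

```bash
python3 - <<'E'
from h import *
i=ctrl.camera('side'); crop(i,270,170,270,190,3,'pics/s7.png');cv2.imwrite('pics/top7.png',ctrl.camera('top'));cv2.imwrite('pics/side7.png',i); s=ctrl.read_state();print(s['eef_pos'],s['eef_rot'])
t=cv2.imread('pics/top7.png'); crop(t,280,170,80,80,7,'pics/t7.png')
E
```

```text
[ 0.53222819 -0.38179888  0.20770105] [ 1.79984886e+02 -1.87557258e-02  1.74571338e+02]
```

View pics/s7.png

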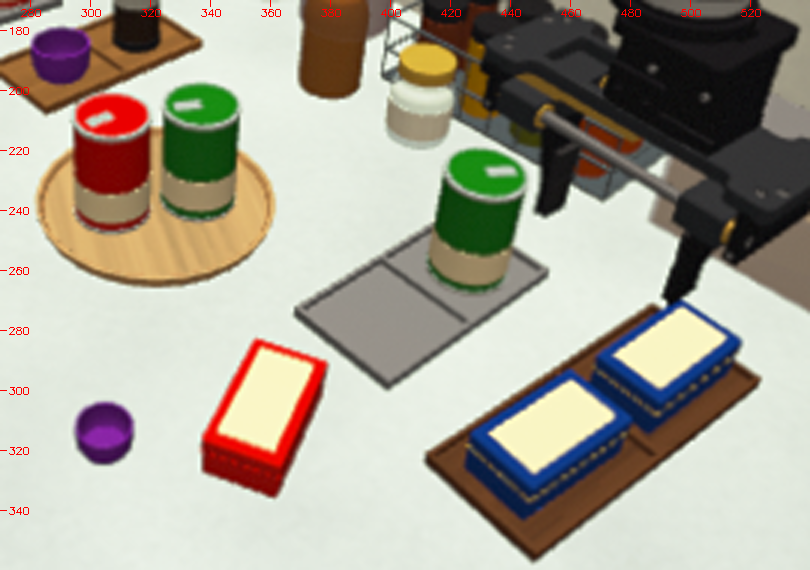

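View pics/t7.png

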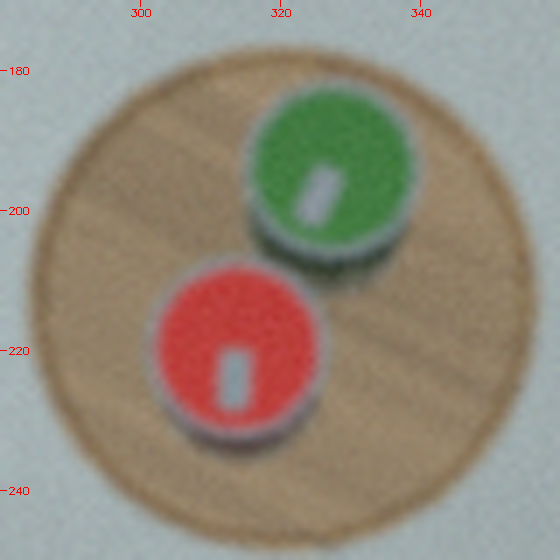

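The tin lies correctly in its tray at side (450,320). Both cans are now fully visible: top green (327.5,194.6), top red (314,219.3).

```bash
python3 - <<'E'
from h import *
from scipy.optimize import least_squares as ls
a=np.linspace(0,2*np.pi,90)
ext=lambda u:np.r_[u.min(0),u.max(0)]
r={}
for n,t,s in(('green',(315,181.9,340,207.4),(324.3,198,349.3,212.7)),('red',(301.5,206.5,326.7,232.4),(294.7,201.7,320.3,215.7))):
    P=lambda c:np.c_[c[0]+.0335*np.cos(a),c[1]+.0335*np.sin(a),np.full(90,.107)]
    for w in((1,0),(0,1),(1,1)):
        f=ls(lambda c:np.r_[w[0]*(ext(T.proj(P(c)))-t),w[1]*(ext(S.proj(P(c)))-s)],[.5,0]);print(n,w,f.x.round(4),f.fun.round(1))
    r[n]=f.x
d=r['green']-r['red'];print(np.linalg.norm(d),np.degrees(np.arctan2(d[1],d[0])))
E
```

```text
green (1, 0) [ 0.537  -0.0159] [-0.4  0.1  0.4 -0.1 -0.  -0.   0.   0. ]
green (0, 1) [ 0.5369 -0.017 ] [ 0.   0.   0.  -0.  -1.  -0.5  1.   0.3]
green (1, 1) [ 0.5371 -0.0163] [-0.2  0.1  0.5 -0.2 -1.1 -0.6  0.8  0.2]
red (1, 0) [0.4721 0.019 ] [-0.4 -0.   0.4 -0.  -0.  -0.   0.   0. ]
red (0, 1) [0.472  0.0183] [-0.   0.   0.   0.  -0.9 -1.   0.9  0.8]
red (1, 1) [0.4722 0.0188] [-0.4 -0.   0.5 -0.  -0.9 -1.1  0.8  0.7]
0.07380577995272587 -28.354026612642464
```

play_rows --increments '[[[0, 0, 0], [0, 0, 0.08], 0.087], [[0, 0, 0], [0, 0, 0.08], 0.087], [[0, 0, 0], [0, 0, 0.08], 0.087], [[0, 0, 0], [0, 0, 0.08], 0.087], [[0, 0, 0], [0, 0, 0.08], 0.087]]'

```text
clock: 20.97
eef_pos: [0.5313, -0.381, 0.2049]
eef_rot: [179.9, -0.3, 151.4]
force: [0.4, 0.9, -0.5]
opening: 0.0868
grasp_force: 0.0
```

play_rows --increments '[[[0.0113, 0.0216, 0], [0, 0, 0], 0.087], [[0.0113, 0.0216, 0], [0, 0, 0], 0.087], [[0.0113, 0.0216, 0], [0, 0, 0], 0.087], [[0.0113, 0.0216, 0], [0, 0, 0], 0.087], [[0.0113, 0.0216, 0], [0, 0, 0], 0.087]]'

```text
clock: 21.38
eef_pos: [0.5325, -0.2583, 0.2051]
eef_rot: [180.0, -0.3, 151.6]
force: [-0.6, -0.2, 0.8]
opening: 0.0872
grasp_force: 0.0
```

play_rows --increments '[[[0.0113, 0.0216, 0], [0, 0, 0], 0.087], [[0.0113, 0.0216, 0], [0, 0, 0], 0.087], [[0.0113, 0.0216, 0], [0, 0, 0], 0.087], [[0.0113, 0.0216, 0], [0, 0, 0], 0.087], [[0.0113, 0.0216, 0], [0, 0, 0], 0.087]]'

```text
clock: 21.8
eef_pos: [0.534, -0.1366, 0.2054]
eef_rot: [-180.0, -0.3, 151.6]
force: [-0.6, -0.3, 0.5]
opening: 0.0872
grasp_force: 0.0
```

play_rows --increments '[[[0.0113, 0.0216, 0], [0, 0, 0], 0.087], [[0.0113, 0.0216, 0], [0, 0, 0], 0.087], [[0.0113, 0.0216, 0], [0, 0, 0], 0.087], [[0.0113, 0.0216, 0], [0, 0, 0], 0.087], [[0.0113, 0.0216, 0], [0, 0, 0], 0.087]]'

```text
clock: 22.22
eef_pos: [0.5355, -0.015, 0.2055]
eef_rot: [-179.9, -0.2, 151.6]
force: [0.5, -0.5, 0.1]
opening: 0.0869
grasp_force: 0.0
```

play_rows --increments '[[[0, 0, 0.01], [0, 0, 0], 0.087], [[0, 0, 0.02], [0, 0, 0], 0.087], [[0, 0, 0.02], [0, 0, 0], 0.087], [[0, 0, 0.01], [0, 0, 0], 0.087], [[0, 0, 0], [0, 0, 0], 0.087]]'

```text
clock: 22.63
eef_pos: [0.5339, -0.0162, 0.1434]
eef_rot: [-179.8, -0.5, 151.6]
force: [-0.3, 0.8, -0.6]
opening: 0.0874
grasp_force: 0.0
```

play_rows --increments '[[[0, 0, 0], [0, 0, 0], 0.087], [[0, 0, 0], [0, 0, 0], 0.087], [[0, 0, 0], [0, 0, 0], 0.087], [[0, 0, 0], [0, 0, 0], 0.087], [[0, 0, 0], [0, 0, 0], 0.087]]'

```text
clock: 23.05
eef_pos: [0.5377, -0.0166, 0.1492]
eef_rot: [180.0, 0.1, 151.6]
force: [-0.1, -0.2, 0.0]
opening: 0.087
grasp_force: 0.0
```

play_rows --increments '[[[0, 0, 0.006], [0, 0, 0], 0.087], [[0, 0, 0.007], [0, 0, 0], 0.087], [[0, 0, 0.007], [0, 0, 0], 0.087], [[0, 0, 0.007], [0, 0, 0], 0.087], [[0, 0, 0.007], [0, 0, 0], 0.087]]'

```text
clock: 23.47
eef_pos: [0.5367, -0.0163, 0.113]
eef_rot: [-180.0, -0.1, 151.7]
force: [-0.1, -0.1, 0.2]
opening: 0.0869
grasp_force: 0.0
```

play_rows --increments '[[[0, 0, 0.007], [0, 0, 0], 0.087], [[0, 0, 0.007], [0, 0, 0], 0.087], [[0, 0, 0.007], [0, 0, 0], 0.087], [[0, 0, 0.007], [0, 0, 0], 0.087], [[0, 0, 0.006], [0, 0, 0], 0.087]]'

```text
clock: 23.88
eef_pos: [0.5369, -0.0164, 0.0793]
eef_rot: [-180.0, -0.0, 151.7]
force: [-0.9, 0.7, -1.0]
opening: 0.0871
grasp_force: 0.0
```

play_rows --increments '[[[0, 0, 0], [0, 0, 0], 0.087], [[0, 0, 0], [0, 0, 0], 0.087], [[0, 0, 0], [0, 0, 0], 0.08], [[0, 0, 0], [0, 0, 0], 0.075], [[0, 0, 0], [0, 0, 0], 0.073]]'

```text
clock: 24.3
eef_pos: [0.5375, -0.0165, 0.0808]
eef_rot: [180.0, 0.1, 151.6]
force: [-0.3, 0.0, -0.1]
opening: 0.0759
grasp_force: 0.0
```

play_rows --increments '[[[0, 0, 0], [0, 0, 0], 0.07], [[0, 0, 0], [0, 0, 0], 0.068], [[0, 0, 0], [0, 0, 0], 0.065], [[0, 0, 0], [0, 0, 0], 0.06], [[0, 0, 0], [0, 0, 0], 0.06]]'

```text
clock: 24.72
eef_pos: [0.5378, -0.0159, 0.0808]
eef_rot: [179.9, 0.1, 151.7]
force: [1.8, 3.0, 2.6]
opening: 0.0664
grasp_force: 30.0
```

play_rows --increments '[[[0, 0, 0], [0, 0, 0], 0.06], [[0, 0, 0], [0, 0, 0], 0.06], [[0, 0, 0], [0, 0, 0], 0.06], [[0, 0, 0], [0, 0, 0], 0.06], [[0, 0, 0], [0, 0, 0], 0.06]]'

```text
clock: 25.13
eef_pos: [0.5378, -0.0161, 0.0808]
eef_rot: [179.9, 0.1, 151.7]
force: [2.0, 4.6, 3.6]
opening: 0.0662
grasp_force: 30.0
```

play_rows --increments '[[[0, 0, -0.002], [0, 0, 0], 0.06], [[0, 0, -0.004], [0, 0, 0], 0.06], [[0, 0, -0.006], [0, 0, 0], 0.06], [[0, 0, -0.008], [0, 0, 0], 0.06], [[0, 0, -0.01], [0, 0, 0], 0.06]]'

```text
clock: 25.55
eef_pos: [0.5362, -0.0166, 0.1101]
eef_rot: [-179.9, -0.1, 151.6]
force: [1.1, 0.0, -2.7]
opening: 0.0667
grasp_force: 30.0
```

play_rows --increments '[[[0, 0, -0.008], [0, 0, -0.0914], 0.06], [[0, 0, -0.008], [0, 0, -0.0914], 0.06], [[0, 0, -0.008], [0, 0, -0.0914], 0.06], [[0, 0, -0.008], [0, 0, -0.0914], 0.06], [[0, 0, -0.008], [0, 0, -0.0914], 0.06]]'

```text
clock: 25.97
eef_pos: [0.5372, -0.0166, 0.1516]
eef_rot: [-180.0, 0.0, 178.1]
force: [0.1, -0.0, -3.3]
opening: 0.0666
grasp_force: 30.0
```

play_rows --increments '[[[-0.0021, -0.0201, 0], [0, 0, 0], 0.06], [[-0.0021, -0.0201, 0], [0, 0, 0], 0.06], [[-0.0021, -0.0201, 0], [0, 0, 0], 0.06], [[-0.0021, -0.0201, 0], [0, 0, 0], 0.06], [[-0.0021, -0.0201, 0], [0, 0, 0], 0.06]]'

```text
clock: 26.38
eef_pos: [0.5439, -0.1183, 0.1513]
eef_rot: [-180.0, 0.0, 177.8]
force: [-0.2, 0.7, -4.1]
opening: 0.0666
grasp_force: 30.0
```

play_rows --increments '[[[-0.0021, -0.0201, 0], [0, 0, 0], 0.06], [[-0.0021, -0.0201, 0], [0, 0, 0], 0.06], [[-0.0021, -0.0201, 0], [0, 0, 0], 0.06], [[-0.0021, -0.0201, 0], [0, 0, 0], 0.06], [[-0.0021, -0.0201, 0], [0, 0, 0], 0.06]]'

```text
clock: 26.8
eef_pos: [0.5505, -0.2193, 0.1512]
eef_rot: [-180.0, 0.0, 177.8]
force: [-0.6, 0.0, -4.2]
opening: 0.0667
grasp_force: 30.0
```

play_rows --increments '[[[0, 0, 0.007], [0, 0, 0], 0.06], [[0, 0, 0.007], [0, 0, 0], 0.06], [[0, 0, 0.007], [0, 0, 0], 0.06], [[0, 0, 0.007], [0, 0, 0], 0.06], [[0, 0, 0.007], [0, 0, 0], 0.06]]'

```text
clock: 27.22
eef_pos: [0.5502, -0.217, 0.1143]
eef_rot: [180.0, -0.1, 177.9]
force: [-0.1, -0.3, -3.0]
opening: 0.0662
grasp_force: 30.0
```

play_rows --increments '[[[0, 0, 0.007], [0, 0, 0], 0.06], [[0, 0, 0.006], [0, 0, 0], 0.06], [[0, 0, 0.004], [0, 0, 0], 0.06], [[0, 0, 0], [0, 0, 0], 0.06], [[0, 0, 0], [0, 0, 0], 0.06]]'

```text
clock: 27.63
eef_pos: [0.5504, -0.2179, 0.098]
eef_rot: [180.0, -0.0, 177.8]
force: [0.3, 0.2, -2.3]
opening: 0.0665
grasp_force: 30.0
```

play_rows --increments '[[[0, 0, 0], [0, 0, 0], 0.06], [[0, 0, 0], [0, 0, 0], 0.06], [[0, 0, 0], [0, 0, 0], 0.06], [[0, 0, 0], [0, 0, 0], 0.06], [[0, 0, 0], [0, 0, 0], 0.06]]'

```text
clock: 28.05
eef_pos: [0.5506, -0.2181, 0.0985]
eef_rot: [-180.0, 0.0, 177.8]
force: [0.3, -0.5, -3.2]
opening: 0.0669
grasp_force: 30.0
```

```bash
python3 - <<'E'
from h import *
i=ctrl.camera('side'); crop(i,340,180,140,125,5,'pics/s8.png'); s=ctrl.read_state();print(s['eef_pos'],s['eef_rot'])
E
```

```text
[ 0.55062416 -0.21813774  0.09848231] [-1.79990488e+02  2.09636358e-02  1.77830263e+02]
```

View pics/s8.png

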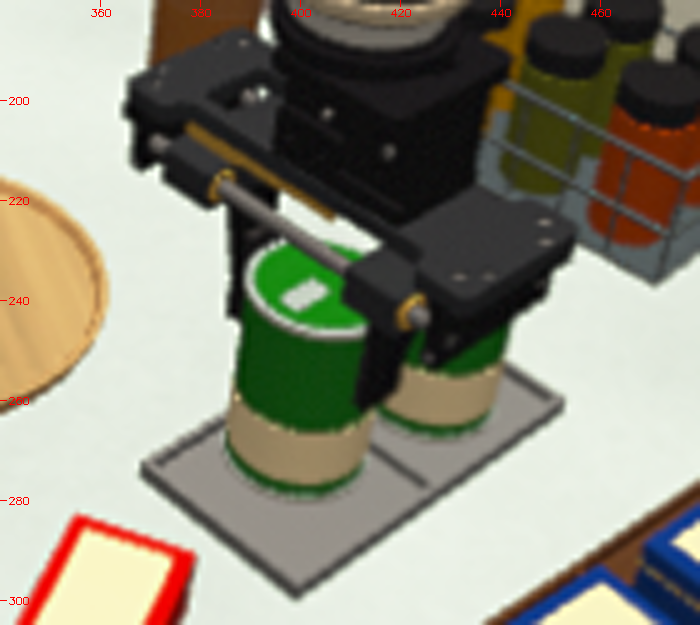

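The green can is upright over the front compartment, with its foot around (400,278). I'll lower it.

play_rows --increments '[[[0, 0, 0.004], [0, 0, 0], 0.06], [[0, 0, 0.004], [0, 0, 0], 0.06], [[0, 0, 0.004], [0, 0, 0], 0.06], [[0, 0, 0.003], [0, 0, 0], 0.06], [[0, 0, 0], [0, 0, 0], 0.06]]'

```text
clock: 28.52
eef_pos: [0.5498, -0.2176, 0.0819]
eef_rot: [179.9, -0.1, 177.8]
force: [0.9, -0.3, -2.7]
opening: 0.0664
grasp_force: 30.0
```

play_rows --increments '[[[0, 0, 0.0008], [0, 0, 0], 0.06], [[0, 0, 0.0008], [0, 0, 0], 0.06], [[0, 0, 0.0008], [0, 0, 0], 0.06], [[0, 0, 0], [0, 0, 0], 0.06], [[0, 0, 0], [0, 0, 0], 0.06]]'

```text
clock: 28.93
eef_pos: [0.5506, -0.2181, 0.0809]
eef_rot: [-180.0, 0.0, 177.8]
force: [-0.1, -0.1, -3.2]
opening: 0.0657
grasp_force: 30.0
```

play_rows --increments '[[[0, 0, 0.0006], [0, 0, 0], 0.06], [[0, 0, 0.0006], [0, 0, 0], 0.06], [[0, 0, 0], [0, 0, 0], 0.06], [[0, 0, 0], [0, 0, 0], 0.06], [[0, 0, 0], [0, 0, 0], 0.06]]'

```text
clock: 29.35
eef_pos: [0.5505, -0.218, 0.0796]
eef_rot: [-180.0, -0.0, 177.8]
force: [-0.2, 0.6, -3.5]
opening: 0.0664
grasp_force: 30.0
```

play_rows --increments '[[[0, 0, 0.0006], [0, 0, 0], 0.06], [[0, 0, 0], [0, 0, 0], 0.06], [[0, 0, 0], [0, 0, 0], 0.06], [[0, 0, 0], [0, 0, 0], 0.06], [[0, 0, 0], [0, 0, 0], 0.06]]'

```text
clock: 29.77
eef_pos: [0.5505, -0.2181, 0.0791]
eef_rot: [180.0, 0.0, 177.8]
force: [-0.3, -0.9, -3.4]
opening: 0.0666
grasp_force: 30.0
```

play_rows --increments '[[[0, 0, 0.0006], [0, 0, 0], 0.06], [[0, 0, 0], [0, 0, 0], 0.06], [[0, 0, 0], [0, 0, 0], 0.06], [[0, 0, 0], [0, 0, 0], 0.06], [[0, 0, 0], [0, 0, 0], 0.06]]'

```text
clock: 30.18
eef_pos: [0.5507, -0.2181, 0.0788]
eef_rot: [-180.0, 0.0, 177.8]
force: [-1.1, 1.6, 0.7]
opening: 0.0666
grasp_force: 30.0
```

play_rows --increments '[[[0, 0, 0.0006], [0, 0, 0], 0.06], [[0, 0, 0], [0, 0, 0], 0.06], [[0, 0, 0], [0, 0, 0], 0.06], [[0, 0, 0], [0, 0, 0], 0.06], [[0, 0, 0], [0, 0, 0], 0.06]]'

```text
clock: 30.6
eef_pos: [0.5508, -0.2181, 0.0788]
eef_rot: [-180.0, 0.0, 177.8]
force: [-1.9, 1.6, 5.3]
opening: 0.0664
grasp_force: 30.0
```

play_rows --increments '[[[0, 0, 0], [0, 0, 0], 0.07], [[0, 0, 0], [0, 0, 0], 0.075], [[0, 0, 0], [0, 0, 0], 0.082], [[0, 0, 0], [0, 0, 0], 0.087], [[0, 0, 0], [0, 0, 0], 0.087]]'

```text
clock: 31.02
eef_pos: [0.5506, -0.2182, 0.0778]
eef_rot: [-180.0, 0.0, 177.8]
force: [0.2, -0.4, -0.4]
opening: 0.0844
grasp_force: 0.0
```

play_rows --increments '[[[0, 0, -0.005], [0, 0, 0], 0.087], [[0, 0, -0.01], [0, 0, 0], 0.087], [[0, 0, -0.015], [0, 0, 0], 0.087], [[0, 0, -0.02], [0, 0, 0], 0.087], [[0, 0, -0.02], [0, 0, 0], 0.087]]'

```text
clock: 31.43
eef_pos: [0.5504, -0.218, 0.1492]
eef_rot: [180.0, -0.0, 177.8]
force: [1.0, -0.7, 0.5]
opening: 0.0867
grasp_force: 0.0
```

play_rows --increments '[[[0, 0, -0.01], [0, 0, 0.014], 0.087], [[0, 0, -0.005], [0, 0, 0.014], 0.087], [[0, 0, 0], [0, 0, 0.014], 0.087], [[0, 0, 0], [0, 0, 0.014], 0.087], [[0, 0, 0], [0, 0, 0.014], 0.087]]'

```text
clock: 31.85
eef_pos: [0.5497, -0.2176, 0.1614]
eef_rot: [179.9, -0.1, 173.7]
force: [-0.5, 0.6, -0.9]
opening: 0.0873
grasp_force: 0.0
```

play_rows --increments '[[[0.0104, 0.0227, 0], [0, 0, 0], 0.087], [[0.0104, 0.0227, 0], [0, 0, 0], 0.087], [[0.0104, 0.0227, 0], [0, 0, 0], 0.087], [[0.0104, 0.0227, 0], [0, 0, 0], 0.087], [[0.0104, 0.0227, 0], [0, 0, 0], 0.087]]'

```text
clock: 32.27
eef_pos: [0.5097, -0.0984, 0.1613]
eef_rot: [180.0, -0.1, 173.8]
force: [0.4, 0.5, 0.1]
opening: 0.0869
grasp_force: 0.0
```

play_rows --increments '[[[0.0104, 0.0227, 0], [0, 0, 0], 0.087], [[0.0104, 0.0227, 0], [0, 0, 0], 0.087], [[0.0104, 0.0227, 0], [0, 0, 0], 0.087], [[0.0104, 0.0227, 0], [0, 0, 0], 0.087], [[0.0104, 0.0227, 0], [0, 0, 0], 0.087]]'

```text
clock: 32.68
eef_pos: [0.4702, 0.02, 0.1615]
eef_rot: [180.0, -0.1, 173.8]
force: [-0.3, -0.0, 0.6]
opening: 0.0864
grasp_force: 0.0
```

play_rows --increments '[[[0, 0, 0], [0, 0, 0], 0.087], [[0, 0, 0], [0, 0, 0], 0.087], [[0, 0, 0], [0, 0, 0], 0.087], [[0, 0, 0], [0, 0, 0], 0.087], [[0, 0, 0], [0, 0, 0], 0.087]]'

```text
clock: 33.1
eef_pos: [0.4717, 0.018, 0.1626]
eef_rot: [-180.0, -0.0, 173.7]
force: [-0.1, -0.4, 0.2]
opening: 0.0872
grasp_force: 0.0
```

Over the red can within 1 mm. I'll descend 82 mm, close and lift.

play_rows --increments '[[[0, 0, 0.008], [0, 0, 0], 0.087], [[0, 0, 0.009], [0, 0, 0], 0.087], [[0, 0, 0.009], [0, 0, 0], 0.087], [[0, 0, 0.009], [0, 0, 0], 0.087], [[0, 0, 0.009], [0, 0, 0], 0.087]]'

```text
clock: 33.52
eef_pos: [0.471, 0.0187, 0.1173]
eef_rot: [-180.0, -0.1, 173.8]
force: [0.1, -0.3, -0.5]
opening: 0.087
grasp_force: 0.0
```

play_rows --increments '[[[0, 0, 0.009], [0, 0, 0], 0.087], [[0, 0, 0.009], [0, 0, 0], 0.087], [[0, 0, 0.008], [0, 0, 0], 0.087], [[0, 0, 0.007], [0, 0, 0], 0.087], [[0, 0, 0.005], [0, 0, 0], 0.087]]'

```text
clock: 33.93
eef_pos: [0.4712, 0.0189, 0.0798]
eef_rot: [180.0, -0.1, 173.8]
force: [0.4, -0.9, -0.5]
opening: 0.0871
grasp_force: 0.0
```

play_rows --increments '[[[0, 0, 0], [0, 0, 0], 0.087], [[0, 0, 0], [0, 0, 0], 0.087], [[0, 0, 0], [0, 0, 0], 0.08], [[0, 0, 0], [0, 0, 0], 0.075], [[0, 0, 0], [0, 0, 0], 0.073]]'

```text
clock: 34.35
eef_pos: [0.472, 0.0188, 0.0814]
eef_rot: [-180.0, 0.1, 173.8]
force: [0.2, 0.7, 0.3]
opening: 0.0764
grasp_force: 0.0
```

play_rows --increments '[[[0, 0, 0], [0, 0, 0], 0.07], [[0, 0, 0], [0, 0, 0], 0.068], [[0, 0, 0], [0, 0, 0], 0.065], [[0, 0, 0], [0, 0, 0], 0.06], [[0, 0, 0], [0, 0, 0], 0.06]]'

```text
clock: 34.77
eef_pos: [0.4718, 0.0194, 0.0812]
eef_rot: [179.9, 0.0, 173.8]
force: [-0.1, 4.9, 3.4]
opening: 0.0664
grasp_force: 30.0
```

play_rows --increments '[[[0, 0, 0], [0, 0, 0], 0.06], [[0, 0, 0], [0, 0, 0], 0.06], [[0, 0, 0], [0, 0, 0], 0.06], [[0, 0, 0], [0, 0, 0], 0.06], [[0, 0, 0], [0, 0, 0], 0.06]]'

```text
clock: 35.18
eef_pos: [0.4719, 0.0194, 0.0812]
eef_rot: [179.9, 0.0, 173.8]
force: [-0.6, 5.0, 4.0]
opening: 0.0664
grasp_force: 30.0
```

play_rows --increments '[[[0, 0, -0.002], [0, 0, 0], 0.06], [[0, 0, -0.004], [0, 0, 0], 0.06], [[0, 0, -0.006], [0, 0, 0], 0.06], [[0, 0, -0.008], [0, 0, 0], 0.06], [[0, 0, -0.01], [0, 0, 0], 0.06]]'

```text
clock: 35.6
eef_pos: [0.4709, 0.0186, 0.111]
eef_rot: [-180.0, -0.1, 173.8]
force: [-0.3, -0.5, -3.0]
opening: 0.0662
grasp_force: 30.0
```

play_rows --increments '[[[0, 0, -0.012], [0, 0, 0], 0.06], [[0, 0, -0.015], [0, 0, 0], 0.06], [[0, 0, -0.015], [0, 0, 0], 0.06], [[0, 0, -0.01], [0, 0, 0], 0.06], [[0, 0, -0.008], [0, 0, 0], 0.06]]'

```text
clock: 36.02
eef_pos: [0.4722, 0.0186, 0.1728]
eef_rot: [-180.0, 0.1, 173.8]
force: [0.9, -0.2, -4.3]
opening: 0.0664
grasp_force: 30.0
```

play_rows --increments '[[[0, 0.0253, 0], [0, 0, 0], 0.06], [[0, 0.0253, 0], [0, 0, 0], 0.06], [[0, 0.0253, 0], [0, 0, 0], 0.06], [[0, 0.0253, 0], [0, 0, 0], 0.06], [[0, 0.0253, 0], [0, 0, 0], 0.06]]'

```text
clock: 36.43
eef_pos: [0.485, 0.1456, 0.1709]
eef_rot: [-180.0, -0.0, 173.8]
force: [0.8, -0.7, -3.6]
opening: 0.0667
grasp_force: 30.0
```

play_rows --increments '[[[0, 0.0253, 0], [0, 0, 0], 0.06], [[0, 0.0253, 0], [0, 0, 0], 0.06], [[0, 0.0253, 0], [0, 0, 0], 0.06], [[0, 0.0253, 0], [0, 0, 0], 0.06], [[0, 0.0253, 0], [0, 0, 0], 0.06]]'

```text
clock: 36.85
eef_pos: [0.4985, 0.2715, 0.1707]
eef_rot: [-180.0, -0.0, 173.8]
force: [0.9, -0.2, -3.8]
opening: 0.0665
grasp_force: 30.0
```

play_rows --increments '[[[0, 0.0253, 0], [0, 0, 0], 0.06], [[0, 0.0253, 0], [0, 0, 0], 0.06], [[0, 0.0253, 0], [0, 0, 0], 0.06], [[0, 0.0253, 0], [0, 0, 0], 0.06], [[0, 0.0253, 0], [0, 0, 0], 0.06]]'

```text
clock: 37.27
eef_pos: [0.5121, 0.3972, 0.1705]
eef_rot: [-180.0, -0.0, 173.8]
force: [1.3, -0.6, -3.5]
opening: 0.0668
grasp_force: 30.0
```

play_rows --increments '[[[0, 0, 0.007], [0, 0, 0], 0.06], [[0, 0, 0.01], [0, 0, 0], 0.06], [[0, 0, 0.012], [0, 0, 0], 0.06], [[0, 0, 0.012], [0, 0, 0], 0.06], [[0, 0, 0.01], [0, 0, 0], 0.06]]'

```text
clock: 37.68
eef_pos: [0.5115, 0.3945, 0.1173]
eef_rot: [-179.9, -0.1, 173.8]
force: [0.8, -0.1, -4.3]
opening: 0.0663
grasp_force: 30.0
```

play_rows --increments '[[[0, 0, 0.007], [0, 0, 0], 0.06], [[0, 0, 0.007], [0, 0, 0], 0.06], [[0, 0, 0.005], [0, 0, 0], 0.06], [[0, 0, 0], [0, 0, 0], 0.06], [[0, 0, 0], [0, 0, 0], 0.06]]'

```text
clock: 38.1
eef_pos: [0.5124, 0.396, 0.1008]
eef_rot: [-180.0, -0.0, 173.8]
force: [-0.3, -0.9, -4.0]
opening: 0.0669
grasp_force: 30.0
```

play_rows --increments '[[[0, 0, 0], [0, 0, 0], 0.06], [[0, 0, 0], [0, 0, 0], 0.06], [[0, 0, 0], [0, 0, 0], 0.06], [[0, 0, 0], [0, 0, 0], 0.06], [[0, 0, 0], [0, 0, 0], 0.06]]'

```text
clock: 38.52
eef_pos: [0.5125, 0.3962, 0.1012]
eef_rot: [180.0, 0.0, 173.8]
force: [0.4, -0.9, -5.0]
opening: 0.0665
grasp_force: 30.0
```

play_rows --increments '[[[0, 0, 0.005], [0, 0, 0], 0.06], [[0, 0, 0.005], [0, 0, 0], 0.06], [[0, 0, 0.004], [0, 0, 0], 0.06], [[0, 0, 0.003], [0, 0, 0], 0.06], [[0, 0, 0.001], [0, 0, 0], 0.06]]'

```text
clock: 38.93
eef_pos: [0.5117, 0.3957, 0.0815]
eef_rot: [-179.9, -0.1, 173.8]
force: [1.0, 0.3, -4.2]
opening: 0.0665
grasp_force: 30.0
```

play_rows --increments '[[[0, 0, 0], [0, 0, 0], 0.06], [[0, 0, 0], [0, 0, 0], 0.06], [[0, 0, 0.0006], [0, 0, 0], 0.06], [[0, 0, 0.0006], [0, 0, 0], 0.06], [[0, 0, 0.0006], [0, 0, 0], 0.06]]'

```text
clock: 39.35
eef_pos: [0.5125, 0.3962, 0.0813]
eef_rot: [180.0, 0.0, 173.8]
force: [-0.2, -0.7, -4.3]
opening: 0.0666
grasp_force: 30.0
```

play_rows --increments '[[[0, 0, 0.0006], [0, 0, 0], 0.06], [[0, 0, 0], [0, 0, 0], 0.06], [[0, 0, 0], [0, 0, 0], 0.06], [[0, 0, 0], [0, 0, 0], 0.06], [[0, 0, 0], [0, 0, 0], 0.06]]'

```text
clock: 39.77
eef_pos: [0.5124, 0.3961, 0.0805]
eef_rot: [180.0, 0.0, 173.8]
force: [0.0, -0.6, -3.6]
opening: 0.0665
grasp_force: 30.0
```

play_rows --increments '[[[0, 0, 0.0006], [0, 0, 0], 0.06], [[0, 0, 0.0006], [0, 0, 0], 0.06], [[0, 0, 0], [0, 0, 0], 0.06], [[0, 0, 0], [0, 0, 0], 0.06], [[0, 0, 0], [0, 0, 0], 0.06]]'

```text
clock: 40.18
eef_pos: [0.5124, 0.3961, 0.0793]
eef_rot: [180.0, 0.0, 173.8]
force: [-0.2, 0.0, -2.9]
opening: 0.0664
grasp_force: 30.0
```

play_rows --increments '[[[0, 0, 0.0006], [0, 0, 0], 0.06], [[0, 0, 0], [0, 0, 0], 0.06], [[0, 0, 0], [0, 0, 0], 0.06], [[0, 0, 0], [0, 0, 0], 0.06], [[0, 0, 0], [0, 0, 0], 0.06]]'

```text
clock: 40.6
eef_pos: [0.5125, 0.3962, 0.0792]
eef_rot: [180.0, 0.0, 173.8]
force: [-2.4, -1.5, 3.7]
opening: 0.0665
grasp_force: 30.0
```

Contact. I'll release, rise and move clear for a final look.

play_rows --increments '[[[0, 0, 0], [0, 0, 0], 0.07], [[0, 0, 0], [0, 0, 0], 0.075], [[0, 0, 0], [0, 0, 0], 0.082], [[0, 0, 0], [0, 0, 0], 0.087], [[0, 0, 0], [0, 0, 0], 0.087]]'

```text
clock: 41.02
eef_pos: [0.5125, 0.3962, 0.0786]
eef_rot: [180.0, 0.0, 173.8]
force: [0.8, -0.2, -0.6]
opening: 0.0841
grasp_force: 0.0
```

play_rows --increments '[[[0, 0, -0.005], [0, 0, 0], 0.087], [[0, 0, -0.01], [0, 0, 0], 0.087], [[0, 0, -0.015], [0, 0, 0], 0.087], [[0, 0, -0.025], [0, 0, 0], 0.087], [[0, 0, -0.03], [0, 0, 0], 0.087]]'

```text
clock: 41.43
eef_pos: [0.5113, 0.3955, 0.1635]
eef_rot: [-179.9, -0.1, 173.8]
force: [0.8, -0.1, 0.4]
opening: 0.0868
grasp_force: 0.0
```

play_rows --increments '[[[0, 0, -0.03], [0, 0, 0], 0.087], [[0, 0, -0.02], [0, 0, 0], 0.087], [[0, 0, -0.01], [0, 0, 0], 0.087], [[0.01, 0, 0], [0, 0, 0], 0.087], [[0.02, 0, 0], [0, 0, 0], 0.087]]'

```text
clock: 41.85
eef_pos: [0.4834, 0.3989, 0.2238]
eef_rot: [180.0, 0.1, 173.7]
force: [-0.5, -0.4, -0.1]
opening: 0.0868
grasp_force: 0.0
```

play_rows --increments '[[[0.02, 0, 0], [0, 0, 0], 0.087], [[0.02, 0, 0], [0, 0, 0], 0.087], [[0.01, 0, 0], [0, 0, 0], 0.087], [[0, 0, 0], [0, 0, 0], 0.087], [[0, 0, 0], [0, 0, 0], 0.087]]'

```text
clock: 42.27
eef_pos: [0.4323, 0.4046, 0.2229]
eef_rot: [-180.0, -0.0, 173.9]
force: [0.6, -0.1, 0.2]
opening: 0.0871
grasp_force: 0.0
```

```bash
python3 - <<'E'
from h import *
i=ctrl.camera('side');j=ctrl.camera('top'); cv2.imwrite('pics/side9.png',i);cv2.imwrite('pics/top9.png',j)
crop(i,210,115,320,250,2,'pics/a.png');a=cv2.imread('pics/a.png')
b=cv2.resize(j[110:240,150:490],(780,298))
a=cv2.resize(a,None,fx=.6,fy=.6)
c=np.zeros((600,790,3),np.uint8); c[:298,:780]=b; c[300:600,:a.shape[1]]=a[:300]
cv2.imwrite('pics/c9.png',c)
E
```

```text
(no output)
```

View pics/c9.png

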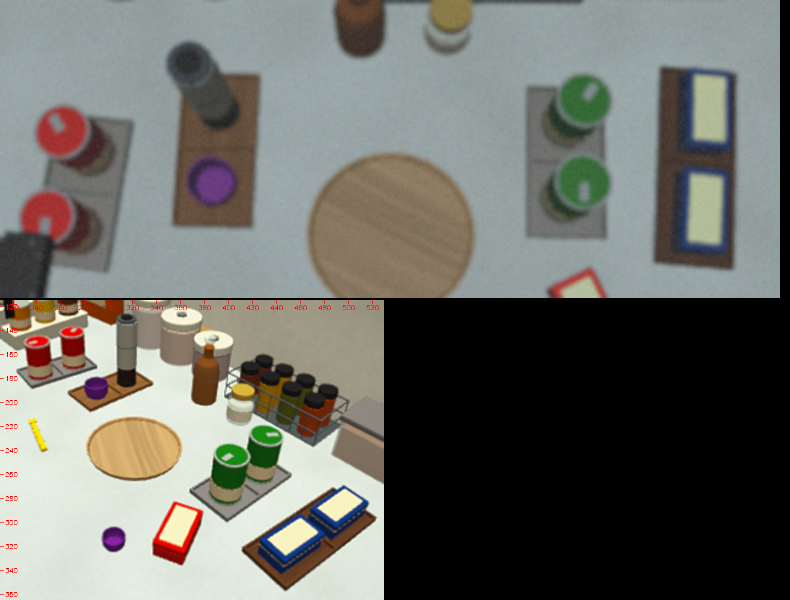

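The final look shows the bowl, tin and both cans upright and centred in their front compartments, the tray empty, and the grinder and cruet where they were. Handing in.

```bash
python3 -c "
from rig import ctrl
print(ctrl.finish_job())"
```

```text
the job is handed in; nothing more can be done
None
```

I put the bowl, tin, green can and red can, in that order, upright in the middle of their compartments without touching the grinder or the cruet, and handed the job in at about 42 s.

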